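# Unload a steriliser stack onto its cooling rests

### The job

Take the steriliser stack apart from the top down: first set the round test coil centred on the round stand and the bur block centred on the short rest (those two in either order), then the medium steel box centred on the medium-length rest, then the long steel box centred on the long rest. The bur block and the boxes lie along their rests, flat between the end lips; keep the boxes level, carry them with nothing on top, and do not disturb the dropper bottle or the timer.

Things in the scene. Friction and masses are not known exactly. Their poses are not given: they have to be found in the camera images.
- long_box: Closed stainless box with perforated lid, the bottom of the stack: 180 long (x) x 62 wide (y) x 34 mm high, 0.35 kg, rigid. Origin: centre of its underside, z up. It starts on the worktop with its length within about 9 degrees of the world x axis. Behind the work, from x = 0.60 on, stand tall fixed things, among them a distiller with a jutting spout.
- medium_box: Closed stainless box with perforated lid, lying on top of long_box and roughly along it: 140 long (x) x 50 wide (y) x 30 mm high, about 0.22 kg, rigid, lid fixed. Origin: centre of its underside, z up.
- bur_block: Blue block of 34 (x) x 58 (y, its length) x 20 mm with thin dental burs standing in it up to 35 mm above its foot, 0.12 kg; it stands upright on one half of the medium box's lid, its length (y) along the box, beside the test coil. Grip it across its 34 mm width on the lowest 20 mm. Origin: centre of its underside, z up.
- helix_tester: Test device: a small flat white coil with a blue capsule at its side, 48 (x) x 54 (y) x 21 mm, solid between x -23 and +23 mm and y -20 and +26 mm, 0.05 kg; it lies on the other half of the medium box's lid, its y axis along the box. Grip it across x (46 mm wide). Origin: on its underside, in the middle of the coil, z up.
- long_rest: Fixed flat plate of bent aluminium with a dark rubber pad, open along its long sides, a 3 mm thick lip (top at 12 mm) across each short end. The longest rest: 200 mm between the lips, 80 mm wide; for long_box. Origin: centre of the underside on the worktop; the pad surface is 4 mm above it. x runs from lip to lip, z up.
- medium_rest: Fixed flat plate of bent aluminium with a dark rubber pad, open along its long sides, a 3 mm thick lip (top at 12 mm) across each short end. The middle-sized rest: 160 mm between the lips, 68 mm wide; for medium_box. Origin: centre of the underside on the worktop; the pad surface is 4 mm above it. x runs from lip to lip, z up.
- short_rest: Fixed flat plate of bent aluminium with a dark rubber pad, open along its long sides, a 3 mm thick lip (top at 12 mm) across each short end. The shortest rest: 78 mm between the lips, 56 mm wide; for bur_block (its y axis goes along the rest's x axis, either way round). Origin: centre of the underside on the worktop; the pad surface is 4 mm above it. x runs from lip to lip, z up.
- round_stand: A fixed round aluminium disc, 104 mm across and 6 mm high, with a dark rubber pad on top; for helix_tester, in any direction. Origin: centre of the underside on the worktop, pad surface 6 mm above it, z up.
- dropper_bottle: Bystander: brown oil bottle with black dropper, loose, 31 mm across, 102 mm high, standing on the worktop about 110 mm beyond the short rest's centre. Origin: centre of its underside. Must stay where it is.
- bench_timer: Bystander: small grey digital timer lying on the worktop, loose, 60 x 64 x 20 mm, about 115 mm beyond the round stand's centre. Origin: centre of its underside. Must stay where it is.
Things that resemble listed ones, but are neither listed nor needed, are in the scene too. There is more than one size of the bur_block; the job needs the larger.

How it is judged (in metres and radians):
On the way, in this order (a step that is already met when the one before it is completed fails the run):
1. test coil on the round stand and bur block on the short rest, both released (horizontal distance between helix_tester and round_stand below 0.012 m and z of helix_tester in the frame of round_stand between 0.002 and 0.01 m and angle between each of helix_tester, bur_block's own z axis and vertical below 0.08 rad and horizontal distance between bur_block and short_rest below 0.012 m and z of bur_block in the frame of short_rest between 0 and 0.008 m and angle between the y axis of bur_block and the x axis of short_rest, either way round below 0.14 rad and linear speed of each of helix_tester, bur_block below 0.02 m/s and contact force between the fingers and helix_tester below 0.1 N and contact force between the fingers and bur_block below 0.1 N), for 0.2 s.
2. medium box flat and centred on the medium rest, released (horizontal distance between medium_box and medium_rest below 0.012 m and z of medium_box in the frame of medium_rest between 0 and 0.008 m and angle between medium_box's own z axis and vertical below 0.08 rad and angle between the x axis of medium_box and the x axis of medium_rest, either way round below 0.14 rad and linear speed of medium_box below 0.02 m/s and contact force between the fingers and medium_box below 0.1 N), for 0.2 s.
3. long box flat and centred on the long rest, released (horizontal distance between long_box and long_rest below 0.012 m and z of long_box in the frame of long_rest between 0 and 0.008 m and angle between long_box's own z axis and vertical below 0.08 rad and angle between the x axis of long_box and the x axis of long_rest, either way round below 0.14 rad and linear speed of long_box below 0.02 m/s and contact force between the fingers and long_box below 0.1 N), for 0.2 s.
At the end, for the whole second after the job is handed in: Coil on the round stand, bur block on the short, medium box on the medium, long box on the long rest: each within 12 mm of its place's centre, flat on the pad (within 4 mm, 0.08 rad), block and boxes along the rest within 0.14 rad either way round; all released and at rest (horizontal distance between helix_tester and round_stand below 0.012 m and z of helix_tester in the frame of round_stand between 0.002 and 0.01 m and angle between each of helix_tester, bur_block, medium_box, long_box's own z axis and vertical below 0.08 rad and horizontal distance between bur_block and short_rest below 0.012 m and z of bur_block in the frame of short_rest between 0 and 0.008 m and angle between the y axis of bur_block and the x axis of short_rest, either way round below 0.14 rad and horizontal distance between medium_box and medium_rest below 0.012 m and z of medium_box in the frame of medium_rest between 0 and 0.008 m and angle between the x axis of medium_box and the x axis of medium_rest, either way round below 0.14 rad and horizontal distance between long_box and long_rest below 0.012 m and z of long_box in the frame of long_rest between 0 and 0.008 m and angle between the x axis of long_box and the x axis of long_rest, either way round below 0.14 rad and linear speed of each of helix_tester, bur_block, medium_box, long_box below 0.02 m/s); the robot touches nothing.
It fails at once if the dropper bottle or the timer was moved by more than 15 mm or the bottle tipped (distance of any of dropper_bottle, bench_timer from where it was at the start of the episode above 0.015 m or angle between dropper_bottle's own z axis and vertical above 0.3 rad).
It fails at once if a steel box was tilted by more than 0.35 rad (angle between any of medium_box, long_box's own z axis and vertical above 0.35 rad).
It fails at once if the medium box was lifted off the long box with something on it (z of medium_box in the frame of long_box above 0.05 m and (contact force between medium_box and helix_tester above 0.05 N or contact force between medium_box and bur_block above 0.05 N)).
It fails at once if the long box was lifted with the medium box on it (height (world z) of long_box above 0.015 m and contact force between long_box and medium_box above 0.05 N).
It also fails if it takes over 131 s, if anything falls off the work surface, if the arm or the gripper's body presses on something with over 40 N, if the wrist force passes 120 N, or if a joint passes its speed limit or range.

### The arm

A 7-joint arm with a two-finger parallel gripper is mounted at the origin on a cart in front of the work surface, level with it; the furniture and walls round the work are solid. World frame = base frame: x ahead of the robot, y to its left, z up, the work surface at z = 0. Lengths are in m, angles in degrees, forces in N, time in s.
With the tool pointing down it reaches from about 0.35 to 0.9 m from the base axis. Payload 19.9 kg.
Tool frame: the origin (TCP) lies on the centre line of the jaws, within the pads' length; the fingertips stand 19 mm ahead of it and the grasp point (between the pads) is the TCP (bot.nose_length is the distance from the TCP to the fingertips, in m); z points along the fingers, y is the line along which they close (so a half turn about z gives the same grasp; the last joint's range is limited). The gripper opens to 85 mm and grips with 20 to 120 N. Pads are 22 mm wide; open, the fingers measure 114 mm over their backs; the gripper's body (76 mm by 85 mm) begins 54 mm behind the grasp point. The pads swing forward as they close: fully open they stand 13 mm farther back than shut.
Start: joints at [-2.378, 23.915, -0.59, 92.452, 0.269, 63.638, -3.037], TCP at [0.625, 0, 0.25] pointing down, gripper open.
Joint ranges: [-161.28, 161.28], [-22.2, 115.67], [-73.04, 71.86], [3.21, 147.25], [-68.34, 248.33], [10.77, 114.83], [-161.83, 161.83]. Speed limits (degrees/s): [108.29, 108.29, 136.94, 136.94, 172.46, 172.46, 172.46].

### API

Orientations are given as [roll, pitch, yaw] about the fixed x, y, z axes, in that order (R = Rz(yaw) Ry(pitch) Rx(roll)).
In Python, from cell import telemetry, read_camera, bot, find_in gives the robot as it stands.
- The arm moves only by the shell command python3 -m creep 'ROWS' [FORCE]. ROWS is JSON, a list of rows, each an object with "turn": the turn, a rotation vector about the tool's x, y, z in rad, a list of three; "slide": the shift along the tool's x, y, z in m, a list of three; "grip": the finger opening in m, from 0 to 0.0854. A call has 1 to 12 rows; each row shifts and turns the commanded pose from where the row before left it, along the tool's axes as they then stand; what a row does not reach is not made up. A row lasts 1/12 s, in which the tool goes at most 41.7 mm and 7.16 degrees, less where a joint would pass 70% of its speed; a pose out of reach is approached as far as the arm can. A call with a gripper value outside its range is refused whole. The fingers move at their own pace and stop on an object; FORCE is the grip in N (left out, the last holds). Time passes only in rows, so rows that do not move let the fingers close. It gives the time, the measured TCP pose, the force, the opening and the grip force at its end, in the units of the state.
- telemetry.get_obs(): the state, without advancing time (a new reading comes with each control period).
- read_camera(name): name is "scene" or "side" or "wrist"; returns a dict with "img" (400x640x3 uint8, blue, green, red), "depth" (400x640 float32, m along the optical axis (not along the pixel's ray), 0 where there is no reading), "camera_matrix" (3x3 intrinsics, pixels), "R" (3x3) and "t" (3): a world point X has camera coordinates R X + t; the wrist camera has in their place "mount" (4x4, takes a point from camera to tool coordinates, whose origin is the TCP and whose axes are the flange's). Camera axes: x right, y down, z forward; pixel columns grow to the right and rows downward; lengths in m; the calibration is good to about 2 mm. A picture is of the moment at which its call begins: read the wrist's pose just before it.
- bot.sign_off(): hands the job in; it is judged then, once.
Trained networks look in a picture, given as the dict that the camera call returned (one of the last four; its "shot" number tells which), for a name from the list of things; names that differ only in an ending like _2 or _b are one class to them, and where a whole thing is asked for, a point or a joint stands for the part that bears it (a point fixed in the world has none). Each returns a list of dicts, best first, with "score" (0 to 1); they miss things now and then, are a little off and sometimes report something else, mostly with a low value. They report only what shows in the picture. A call takes as long as a camera call. They do not tell look-alikes from the thing itself.
- find_in(picture, label): "at" ([column, row] in pixels, amid what is visible of it).
The state is a dict: "time_s": time; "q": joint angles; "qd": joint speeds; "tau": joint torques, N m; "tcp_pos": TCP position; "ee_rot": TCP orientation; "wrist_force": force on the tool from outside, world axes, zero at the start; "torque": the same for the moment, N m; "gripper_width": finger opening in m; "grasp_force": force on a finger pad.
Only numpy, scipy, OpenCV 4.12 (cv2) and the standard library are available. Lean on these libraries where they do the work, as an engineer would, in place of code of your own. Each camera call takes 0.05 s, during which the arm holds its last target. There are 200 camera calls.

## Working session

There is one attempt and no reset: what is moved stays moved. The work goes in short steps, Python scripts to look and compute and a shell command to move; the robot and the scene stay as the last step left them, time stands still between calls to the robot, and variables do not carry over. Pictures are saved under pics/ and viewed, at most 14 in all, crops included, and the job is handed in when it is done.

```bash
mkdir -p pics; ls
cat > h.py <<'E'
import numpy as np, cv2
from cell import telemetry, read_camera, bot, find_in
from scipy.spatial.transform import Rotation as Ro
def tool():
    s=telemetry.get_obs(); T=np.eye(4); T[:3,:3]=Ro.from_euler('xyz',s['ee_rot'],degrees=True).as_matrix(); T[:3,3]=s['tcp_pos']; return T
def cloud(p,T=None):
    d=p['depth']; K=p['camera_matrix']; v,u=np.mgrid[:400,:640]
    c=np.dstack([(u-K[0,2])*d/K[0,0],(v-K[1,2])*d/K[1,1],d])
    if 'R' in p: w=(c-p['t'])@np.array(p['R'])
    else:
        M=T@np.array(p['mount']); w=c@M[:3,:3].T+M[:3,3]
    w[d==0]=np.nan
    return w
E
python3 - <<'E'
from h import *
print(telemetry.get_obs())
names="long_box medium_box bur_block helix_tester long_rest medium_rest short_rest round_stand dropper_bottle bench_timer".split()
for c in ["scene","side","wrist"]:
    T=tool();p=read_camera(c); cv2.imwrite(f"pics/{c}.png",p['img']); w=cloud(p,T); np.save(c+'.npy',w)
    print(c)
    for n in names:
        for r in find_in(p,n)[:3]:
            u,v=map(int,r['at']); print(n,round(r['score'],2),u,v,np.round(w[v,u],3))
E
```

```text
pics
{'time_s': 0.0, 'q': array([-2.37667066, 23.94743156, -0.59160891, 92.48814914,  0.2700086 ,
       63.63897384, -3.03768091]), 'qd': array([-0.0238812 ,  0.1015037 , -0.07371078,  0.04833657,  0.04942247,
       -0.05809862,  0.0653397 ]), 'tau': array([ 3.43503270e-04, -8.64444852e+01,  6.79280274e-01, -4.34903777e+01,
        1.92400004e-02,  7.37222959e-03,  1.31192037e-04]), 'tcp_pos': array([ 6.24648060e-01, -1.23509787e-05,  2.49647523e-01]), 'ee_rot': array([-1.79927019e+02,  5.52375066e-03,  8.99998779e+01]), 'wrist_force': array([-0.54969482,  0.65296139,  0.76469421]), 'torque': array([-0.01615901, -0.03875161, -0.01349257]), 'grasp_force': 0.0, 'gripper_width': 0.08538020291991394}
scene
long_box 0.59 292 241 [0.429 0.303 0.032]
medium_box 0.89 287 228 [0.455 0.293 0.054]
bur_block 0.9 304 217 [0.422 0.268 0.085]
bur_block 0.62 238 301 [0.368 0.528 0.017]
helix_tester 0.67 280 212 [0.516 0.252 0.064]
long_rest 0.58 380 192 [ 0.46  -0.146  0.004]
medium_rest 0.73 323 217 [0.486 0.113 0.006]
short_rest 0.54 346 205 [0.482 0.008 0.007]
round_stand 0.82 399 181 [ 0.457 -
[... 428 characters left out ...]
6 303 188 [0.491 0.003 0.003]
short_rest 0.17 356 234 [0.48  0.265 0.06 ]
round_stand 0.76 265 136 [ 0.479 -0.266  0.002]
dropper_bottle 0.62 270 183 [ 0.591 -0.007  0.077]
dropper_bottle 0.21 289 159 [ 0.465 -0.129  0.002]
bench_timer 0.74 324 220 [ 0.502  0.139 -0.001]
bench_timer 0.64 239 146 [ 0.577 -0.258  0.014]
wrist
bur_block 0.24 291 183 [ 0.594 -0.003  0.072]
long_rest 0.95 191 271 [ 0.453 -0.14   0.004]
medium_rest 0.76 201 37 [0.5   0.134 0.005]
short_rest 0.71 198 161 [0.48  0.005 0.005]
round_stand 0.71 226 349 [ 0.487 -0.265  0.006]
dropper_bottle 0.65 291 181 [ 0.593 -0.004  0.06 ]
bench_timer 0.68 296 345 [ 0.588 -0.247  0.017]
bench_timer 0.22 291 183 [ 0.594 -0.003  0.072]
```

View pics/scene.png

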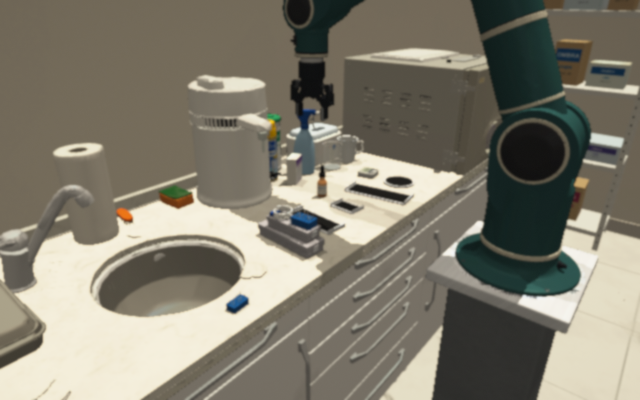

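View pics/wrist.png

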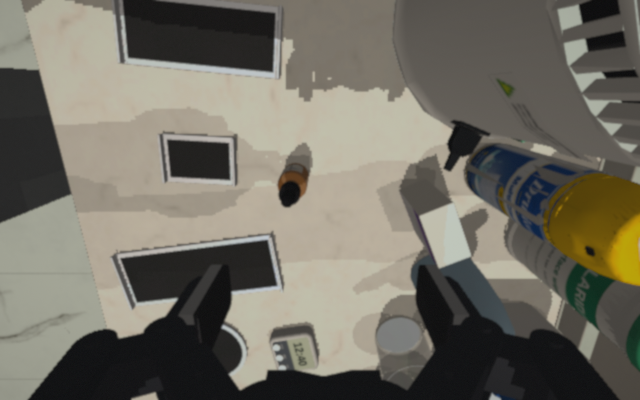

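View pics/side.png

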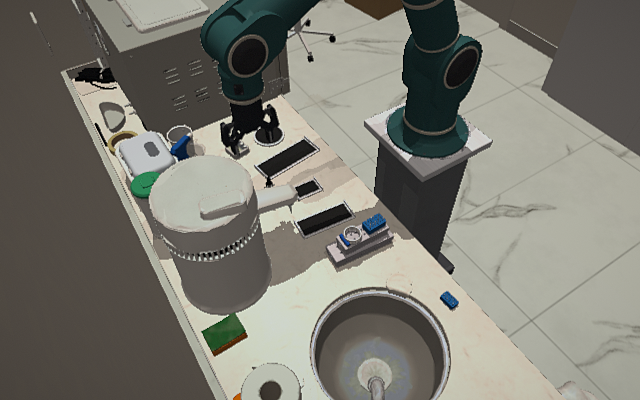

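The scene view shows the stack at about (290,230), and the rests run away from it to the right: medium (323,217), short (346,205), long (380,192), round (399,181). There are two blue blocks: one on the stack lid at (304,217), the other alone by the sink at (238,301). The one on the lid fits the description, and I'll confirm it in a crop.

```bash
python3 - <<'E'
from h import *
for c in ["scene","side","wrist"]:
    w=np.load(c+'.npy').reshape(-1,3)
    for y0 in np.arange(-.35,.45,.1):
        m=(w[:,1]>y0)&(w[:,1]<y0+.1)&(w[:,2]>.11)&(w[:,0]>.35)&(w[:,0]<.85)
        q=w[m]
        if len(q)>20:print(c,round(y0,2),len(q),'xmin',np.round(np.percentile(q[:,0],1),3),'z',np.round(np.percentile(q[:,2],[1,99]),3))
p=read_camera('wrist');print(np.round(p['mount'],3),p['camera_matrix'])
E
python3 -m creep '[{"slide":[0.04,-0.015,0],"turn":[0,0,0.12],"grip":0.085},{"slide":[0.04,-0.02,0],"turn":[0,0,0.12],"grip":0.085},{"slide":[0.04,-0.03,0],"turn":[0,0,0.12],"grip":0.085},{"slide":[0.03,-0.03,0],"turn":[0,0,0.12],"grip":0.085},{"slide":[0.03,-0.03,0],"turn":[0,0,0.12],"grip":0.085}]'
```

```text
scene -0.35 140 xmin 0.787 z [0.11  0.122]
scene -0.25 140 xmin 0.729 z [0.111 0.225]
scene -0.15 446 xmin 0.541 z [0.111 0.533]
scene -0.05 3714 xmin 0.481 z [0.125 0.56 ]
scene 0.05 1841 xmin 0.545 z [0.115 0.559]
scene 0.15 4340 xmin 0.614 z [0.113 0.369]
scene 0.25 1694 xmin 0.756 z [0.113 0.355]
side -0.35 407 xmin 0.796 z [0.111 0.12 ]
side -0.25 354 xmin 0.735 z [0.111 0.222]
side -0.15 304 xmin 0.625 z [0.168 0.598]
side -0.05 6108 xmin 0.468 z [0.26  0.621]
side 0.05 4366 xmin 0.54 z [0.338 0.606]
side 0.15 3983 xmin 0.623 z [0.123 0.368]
side 0.25 2772 xmin 0.759 z [0.113 0.361]
wrist -0.25 57 xmin 0.764 z [0.117 0.174]
wrist -0.15 934 xmin 0.763 z [0.11  0.189]
wrist -0.05 44967 xmin 0.554 z [0.117 0.318]
wrist 0.05 27074 xmin 0.705 z [0.114 0.27 ]
[[-0.    -0.947 -0.322  0.081]
 [ 1.    -0.    -0.    -0.   ]
 [ 0.    -0.322  0.947 -0.124]
 [ 0.     0.     0.     1.   ]] [[324.89401558   0.         323.17526129]
 [  0.         324.89401558 201.14288509]
 [  0.           0.           1.        ]]
time_s: 2.12
tcp_pos: [0.5516, 0.1837, 0.2504]
ee_rot: [-180.0, 0.0, 57.3]
wrist_force: [1.4, -0.2, 0.7]
gripper_width: 0.0847
grasp_force: 0.0
```

```bash
python3 -m creep '[{"slide":[-0.01,-0.02,0],"turn":[0,0,0.12],"grip":0.085},{"slide":[0,-0.02,0],"turn":[0,0,0.12],"grip":0.085},{"slide":[0,-0.02,0],"turn":[0,0,0.12],"grip":0.085},{"slide":[0,-0.02,0],"turn":[0,0,0.12],"grip":0.085},{"slide":[0,-0.01,0],"turn":[0,0,0.12],"grip":0.085},{"slide":[0,0,0],"turn":[0,0,0.12],"grip":0.085},{"slide":[0,0,0],"turn":[0,0,0.12],"grip":0.085},{"slide":[0,0,0],"turn":[0,0,0.12],"grip":0.085},{"slide":[-0.03,0,0],"turn":[0,0,0.04],"grip":0.085},{"slide":[-0.03,0,0],"turn":[0,0,0],"grip":0.085},{"slide":[0,0,0],"turn":[0,0,0],"grip":0.085}]'
python3 - <<'E'
from h import *
T=tool();print(T[:3,3]);p=read_camera('wrist');w=cloud(p,T);np.save('w2.npy',w);cv2.imwrite('pics/w2.png',p['img'])
for n in "long_box medium_box bur_block helix_tester medium_rest".split():
    for r in find_in(p,n)[:2]:
        u,v=map(int,r['at']); print(n,round(r['score'],2),u,v,np.round(w[v,u],3))
E
```

```text
time_s: 3.03
tcp_pos: [0.4203, 0.235, 0.2502]
ee_rot: [180.0, 0.1, 0.5]
wrist_force: [1.1, 1.3, 1.1]
gripper_width: 0.0851
grasp_force: 0.0
[0.42026907 0.23501867 0.25015327]
long_box 0.72 297 48 [0.541 0.259 0.034]
long_box 0.42 629 162 [ 0.427 -0.119  0.005]
medium_box 0.67 292 118 [0.479 0.263 0.066]
medium_box 0.23 297 48 [0.541 0.259 0.034]
bur_block 0.84 290 176 [0.428 0.264 0.084]
bur_block 0.66 78 200 [0.38  0.518 0.016]
helix_tester 0.91 288 76 [0.514 0.264 0.084]
medium_rest 0.75 415 88 [0.506 0.136 0.004]
medium_rest 0.29 629 160 [ 0.43  -0.118  0.005]
```

View pics/w2.png

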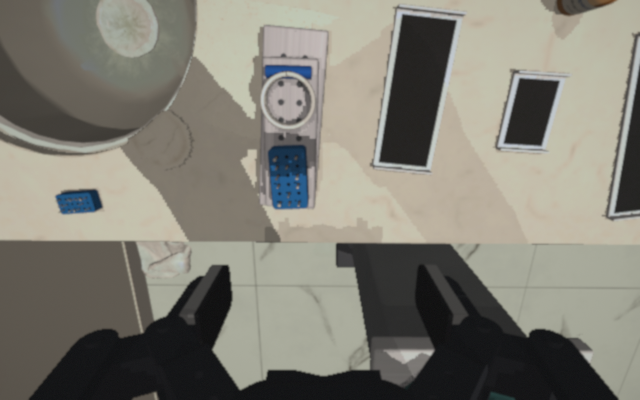

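The wrist view shows the stack upright in the picture. The coil is at (288,95) with its capsule at the far end (288,70), and the bur block is at (290,178). The medium rest is at (416,88) and the short rest at (530,110). Bur block candidates are (290,178) and (78,200). The first is on the lid and looks larger, so it fits. I'll measure both.

```bash
cat > fit.py <<'E'
from h import *
def rect(P,n):
    P=P[~np.isnan(P[:,0])]
    c,s,a=cv2.minAreaRect((P[:,:2]*1000).astype(np.float32))
    if s[0]<s[1]: s=(s[1],s[0]);a+=90
    a=(a+90)%180-90
    print(n,len(P),'c',np.round(c,1),'LxW',np.round(s,1),'ang',round(a,1),'z',np.round(np.percentile(P[:,2],[5,50,95])*1000,1))
def blob(mask,at):
    m=cv2.morphologyEx(mask.astype(np.uint8),cv2.MORPH_OPEN,np.ones((3,3)))
    k,l=cv2.connectedComponents(m); u,v=at
    return l==l[v,u]
E
python3 - <<'E'
from fit import *
w=np.load('w2.npy');im=cv2.imread('pics/w2.png').astype(int);z=w[...,2];b=im[...,0]-im[...,2]
near=(abs(w[...,0]-.47)<.13)&(abs(w[...,1]-.27)<.07)
rect(w[near&(z>.028)&(z<.040)],'long lid');rect(w[near&(z>.059)&(z<.069)],'med lid');rect(w[near&(z>.028)],'long all');rect(w[near&(z>.059)],'med all')
rect(w[near&(b>40)&(w[...,0]<.465)&(z>.078)&(z<.09)],'bur');rect(w[(b>40)&(z>.012)&(z<.03)&(w[...,1]>.45)],'small bur')
h=near&(z>.071)&(w[...,0]>.47);rect(w[h],'helix');rect(w[h&(b<30)],'coil');rect(w[h&(b>40)],'capsule')
dark=im.sum(2)<130
rect(w[blob(dark,(416,88))],'medpad');rect(w[blob(dark,(530,110))],'shortpad')
w=np.load('wrist.npy');im=cv2.imread('pics/wrist.png').astype(int);dark=(im.sum(2)<130)&(abs(w[...,2])<.012)
for n,a in dict(med=(200,40),short=(198,161),long=(191,271),round=(228,349)).items(): rect(w[blob(dark,a)],n)
i=cv2.imread('pics/w2.png');cv2.imwrite('pics/crop1.png',np.hstack([cv2.resize(i[130:225,30:130],(400,380)),cv2.resize(i[130:225,240:340],(400,380))]))
E
```

```text
long lid 2939 c [468.8 267.4] LxW [180.3  62.3] ang -4.4 z [32.5 34.2 35.5]
med lid 4270 c [460.4 265.4] LxW [139.7  50.2] ang -1.6 z [62.8 64.2 65.6]
long all 31928 c [467.5 251.3] LxW [180.3 107.2] ang -4.6 z [ 34.3 295.2 315.9]
med all 28964 c [460.1 265.8] LxW [145.1 103.3] ang 23.4 z [ 63.9 297.5 316.3]
bur 1882 c [425.5 266.1] LxW [56.8 33.7] ang 2.9 z [83.2 84.3 85.4]
small bur 618 c [375.9 522.8] LxW [41.9 23.5] ang -85.4 z [13.2 14.8 17.1]
helix 1330 c [496.7 264.9] LxW [52.8 47.7] ang -1.3 z [72.4 81.2 85.1]
coil 942 c [496.7 264.9] LxW [52.8 47.7] ang -1.3 z [72.7 82.4 85.4]
capsule 358 c [518.3 265. ] LxW [38.8  8.8] ang 89.1 z [72.3 74.4 76. ]
medpad 6973 c [498.7 135.4] LxW [148.4  52.7] ang -5.4 z [3.4 4.7 6. ]
shortpad 2242 c [481.6   6.5] LxW [65.9 40.6] ang -3.3 z [3.4 4.7 6.1]
med 8319 c [498.3 136. ] LxW [149.5  53.9] ang -5.5 z [3.3 4.6 6. ]
short 1965 c [481.4   6.2] LxW [66.6 40.3] ang -3.3 z [3.5 4.7 6. ]
long 5156 c [ 464.  -140.4] LxW [187.7  63.9] ang 7.6 z [3.6 4.7 6. ]
round 721 c [ 488.4 -266.3] LxW [65.3 39. ] ang -65.3 z [5.6 6.9 8. ]
```

View pics/crop1.png

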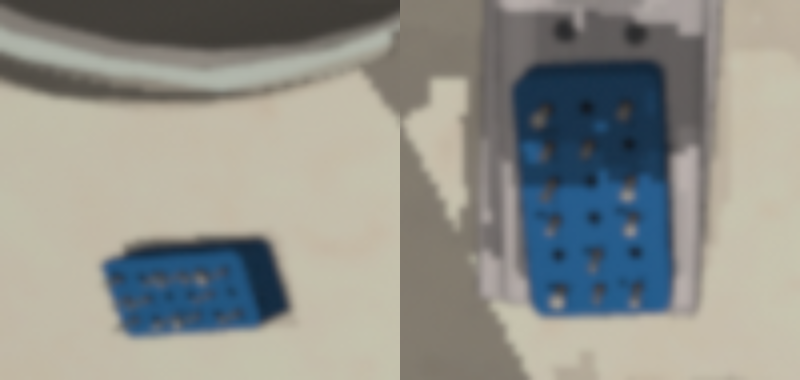

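The crop shows the stack block (right) is clearly larger. It measures 57x34 mm at top z 84, against 42x24 for the stray, so it's the right one. Next I'll pick it.

```bash
python3 -m creep '[{"slide":[0.005,-0.031,0.02],"turn":[0,0,-0.042],"grip":0.06},{"slide":[0,0,0.035],"turn":[0,0,0],"grip":0.06},{"slide":[0,0,0.035],"turn":[0,0,0],"grip":0.06},{"slide":[0,0,0.02],"turn":[0,0,0],"grip":0.06},{"slide":[0,0,0.02],"turn":[0,0,0],"grip":0.06},{"slide":[0,0,0],"turn":[0,0,0],"grip":0.06},{"slide":[0,0,0],"turn":[0,0,0],"grip":0.06}]' 30
```

```text
time_s: 3.92
tcp_pos: [0.4292, 0.2654, 0.1199]
ee_rot: [179.9, 0.1, 2.7]
wrist_force: [0.2, 0.2, 0.4]
gripper_width: 0.0598
grasp_force: 0.0
```

```bash
python3 -m creep '[{"slide":[-0.0035,0,0.015],"turn":[0,0,0],"grip":0.06},{"slide":[0,0,0.013],"turn":[0,0,0],"grip":0.06},{"slide":[0,0,0.005],"turn":[0,0,0],"grip":0.06},{"slide":[0,0,0],"turn":[0,0,0],"grip":0.02},{"slide":[0,0,0],"turn":[0,0,0],"grip":0.02},{"slide":[0,0,0],"turn":[0,0,0],"grip":0.02},{"slide":[0,0,0],"turn":[0,0,0],"grip":0.02},{"slide":[0,0,0],"turn":[0,0,0],"grip":0.02},{"slide":[0,0,0],"turn":[0,0,0],"grip":0.02},{"slide":[0,0,0],"turn":[0,0,0],"grip":0.02}]' 30
```

```text
time_s: 4.75
tcp_pos: [0.4263, 0.2659, 0.0885]
ee_rot: [-179.9, -0.1, 2.7]
wrist_force: [-1.4, -1.3, 8.2]
gripper_width: 0.0335
grasp_force: 31.0
```

```bash
python3 -m creep '[{"slide":[0,0,-0.015],"turn":[0,0,0],"grip":0.02},{"slide":[0,0,-0.035],"turn":[0,0,0],"grip":0.02},{"slide":[0,0,-0.035],"turn":[0,0,0],"grip":0.02},{"slide":[0.0035,0.03,0],"turn":[0,0,0],"grip":0.02},{"slide":[0.006,0.035,0],"turn":[0,0,0],"grip":0.02},{"slide":[0.006,0.035,0],"turn":[0,0,0],"grip":0.02},{"slide":[0.006,0.035,0],"turn":[0,0,0],"grip":0.02},{"slide":[0.006,0.035,0],"turn":[0,0,0],"grip":0.02},{"slide":[0.006,0.035,0],"turn":[0,0,0],"grip":0.02},{"slide":[0.006,0.035,0],"turn":[0,0,0],"grip":0.02},{"slide":[0.004,0.0218,0],"turn":[0,0,0.05],"grip":0.02},{"slide":[0,0,0],"turn":[0,0,0.055],"grip":0.02}]'
python3 -m creep '[{"slide":[0,0,0.03],"turn":[0,0,0],"grip":0.02},{"slide":[0,0,0.03],"turn":[0,0,0],"grip":0.02},{"slide":[0,0,0.02],"turn":[0,0,0],"grip":0.02},{"slide":[0,0,0],"turn":[0,0,0],"grip":0.02},{"slide":[0,0,0],"turn":[0,0,0],"grip":0.02}]'
```

```text
time_s: 5.75
tcp_pos: [0.4824, 0.0012, 0.1732]
ee_rot: [179.9, -0.1, -3.7]
wrist_force: [-0.9, -0.2, -1.9]
gripper_width: 0.0331
grasp_force: 30.5
time_s: 6.17
tcp_pos: [0.4814, 0.006, 0.0926]
ee_rot: [180.0, 0.1, -3.3]
wrist_force: [0.7, 0.8, -1.0]
gripper_width: 0.0328
grasp_force: 30.4
```

```bash
python3 -m creep '[{"slide":[0.0005,0,0.025],"turn":[0,0,0],"grip":0.02},{"slide":[0,0,0.02],"turn":[0,0,0],"grip":0.02},{"slide":[0,0,0.01],"turn":[0,0,0],"grip":0.02},{"slide":[0,0,0.006],"turn":[0,0,0],"grip":0.02},{"slide":[0,0,0.002],"turn":[0,0,0],"grip":0.02},{"slide":[0,0,0],"turn":[0,0,0],"grip":0.02},{"slide":[0,0,0],"turn":[0,0,0],"grip":0.02},{"slide":[0,0,0],"turn":[0,0,0],"grip":0.02}]'
```

```text
time_s: 6.83
tcp_pos: [0.4826, 0.0062, 0.0302]
ee_rot: [-180.0, -0.1, -3.3]
wrist_force: [1.3, 0.3, -1.8]
gripper_width: 0.0331
grasp_force: 30.4
```

```bash
python3 -m creep '[{"slide":[0,0,0.0015],"turn":[0,0,0],"grip":0.02},{"slide":[0,0,0],"turn":[0,0,0],"grip":0.02},{"slide":[0,0,0],"turn":[0,0,0],"grip":0.02}]'
```

```text
time_s: 7.08
tcp_pos: [0.4826, 0.0062, 0.0285]
ee_rot: [-180.0, -0.1, -3.3]
wrist_force: [-2.9, 0.0, 9.5]
gripper_width: 0.0332
grasp_force: 31.7
```

```bash
python3 -m creep '[{"slide":[0,0,0],"turn":[0,0,0],"grip":0.06},{"slide":[0,0,0],"turn":[0,0,0],"grip":0.06},{"slide":[0,0,0],"turn":[0,0,0],"grip":0.06},{"slide":[0,0,-0.01],"turn":[0,0,0],"grip":0.06},{"slide":[0,0,-0.035],"turn":[0,0,0],"grip":0.06},{"slide":[0,0,-0.035],"turn":[0,0,0],"grip":0.07},{"slide":[0,0,-0.035],"turn":[0,0,0],"grip":0.07},{"slide":[0,-0.02,-0.02],"turn":[0,0,0],"grip":0.07},{"slide":[0,-0.035,-0.01],"turn":[0,0,0],"grip":0.07},{"slide":[0,-0.035,0],"turn":[0,0,0],"grip":0.07},{"slide":[0,-0.035,0],"turn":[0,0,0],"grip":0.07},{"slide":[0,-0.02,0],"turn":[0,0,0],"grip":0.07}]'
python3 - <<'E'
from fit import *
T=tool();print(T[:3,3]);p=read_camera('wrist');w=cloud(p,T);im=p['img'];cv2.imwrite('pics/w3.png',im);im=im.astype(int);z=w[...,2];b=im[...,0]-im[...,2]
near=(abs(w[...,0]-.48)<.06)&(abs(w[...,1])<.06)
rect(w[near&(b>40)&(z>.018)&(z<.03)],'bur placed')
near=(abs(w[...,0]-.47)<.13)&(abs(w[...,1]-.27)<.07)&(z<.1)
rect(w[near&(z>.028)],'long');rect(w[near&(z>.059)],'med');rect(w[near&(z>.071)],'helix');rect(w[near&(z>.08)],'coil')
rect(w[near&(z>.071)&(b>40)],'capsule')
E
```

```text
time_s: 8.08
tcp_pos: [0.49, 0.1547, 0.1739]
ee_rot: [-179.9, -0.1, -3.1]
wrist_force: [0.2, 1.4, -0.0]
gripper_width: 0.07
grasp_force: 0.0
[0.49003743 0.15466889 0.17392182]
bur placed 2190 c [481.9   5.3] LxW [57.1 33.6] ang -2.9 z [22.9 24.3 25.5]
long 14583 c [475.1 266.3] LxW [168.   62.1] ang -4.3 z [33.3 63.9 82.1]
med 9412 c [461.2 264.9] LxW [138.6  50.4] ang -1.6 z [62.9 64.6 83.2]
helix 2562 c [497.2 264.4] LxW [52.9 47.6] ang -1.1 z [72.1 78.1 84.7]
coil 1088 c [494.1 264.4] LxW [47.1 47.1] ang 31.1 z [80.4 82.9 85.3]
capsule 560 c [519.1 264. ] LxW [39.7  9. ] ang 89.2 z [71.7 74.3 75.8]
```

```bash
python3 -m creep '[{"slide":[-0.002,-0.035,0],"turn":[0,0,0],"grip":0.07},{"slide":[0,-0.035,0],"turn":[0,0,0],"grip":0.07},{"slide":[0,-0.0397,0],"turn":[0,0,-0.037],"grip":0.07},{"slide":[0,0,0.03],"turn":[0,0,0],"grip":0.07},{"slide":[0,0,0.025],"turn":[0,0,0],"grip":0.07},{"slide":[0,0,0],"turn":[0,0,0],"grip":0.07},{"slide":[0,0,0],"turn":[0,0,0],"grip":0.07}]'
```

```text
time_s: 8.72
tcp_pos: [0.4943, 0.2598, 0.1179]
ee_rot: [179.9, 0.1, -1.2]
wrist_force: [0.2, 0.2, 1.0]
gripper_width: 0.0702
grasp_force: 0.0
```

```bash
python3 -m creep '[{"slide":[0,-0.0046,0.015],"turn":[0,0,0],"grip":0.07},{"slide":[0,0,0.01],"turn":[0,0,0],"grip":0.07},{"slide":[0,0,0.0045],"turn":[0,0,0],"grip":0.07},{"slide":[0,0,0],"turn":[0,0,0],"grip":0.03},{"slide":[0,0,0],"turn":[0,0,0],"grip":0.03},{"slide":[0,0,0],"turn":[0,0,0],"grip":0.03},{"slide":[0,0,0],"turn":[0,0,0],"grip":0.03},{"slide":[0,0,0],"turn":[0,0,0],"grip":0.03},{"slide":[0,0,0],"turn":[0,0,0],"grip":0.03}]' 25
```

```text
time_s: 9.47
tcp_pos: [0.4951, 0.2651, 0.0891]
ee_rot: [-180.0, -0.0, -1.2]
wrist_force: [-2.7, -2.5, 7.7]
gripper_width: 0.0456
grasp_force: 26.8
```

```bash
python3 -m creep '[{"slide":[0,0,-0.015],"turn":[0,0,0],"grip":0.03},{"slide":[0,0,-0.035],"turn":[0,0,0],"grip":0.03},{"slide":[0,0,-0.035],"turn":[0,0,0],"grip":0.03},{"slide":[0,0.03,-0.03],"turn":[0,0,0],"grip":0.03},{"slide":[0,0.035,0],"turn":[0,0,0],"grip":0.03},{"slide":[-0.005,0.035,0],"turn":[0,0,0],"grip":0.03},{"slide":[-0.005,0.035,0],"turn":[0,0,0],"grip":0.03},{"slide":[-0.005,0.035,0],"turn":[0,0,0],"grip":0.03},{"slide":[0,0.035,0],"turn":[0,0,0],"grip":0.03},{"slide":[0,0.035,0],"turn":[0,0,0],"grip":0.03},{"slide":[0,0.035,0],"turn":[0,0,0],"grip":0.03},{"slide":[0,0.035,0],"turn":[0,0,0],"grip":0.03}]'
python3 -m creep '[{"slide":[0,0.035,0],"turn":[0,0,0],"grip":0.03},{"slide":[0,0.035,0],"turn":[0,0,0],"grip":0.03},{"slide":[0,0.03,0],"turn":[0,0,0],"grip":0.03},{"slide":[0,0,0],"turn":[0,0,0],"grip":0.03},{"slide":[0,0,0],"turn":[0,0,0],"grip":0.03}]'
python3 - <<'E'
from fit import *
T=tool();print(T[:3,3]);p=read_camera('wrist');w=cloud(p,T);im=p['img'];cv2.imwrite('pics/w4.png',im);im=im.astype(int)
for r in find_in(p,'round_stand')[:2]:
    u,v=map(int,r['at']);print(r['score'],u,v,w[v,u])
    dark=(im.sum(2)<130)&(abs(w[...,2])<.012); m=blob(dark,(u,v)); rect(w[m],'pad')
    P=w[m]; print(cv2.minEnclosingCircle((P[:,:2]*1000).astype(np.float32)))
s=read_camera('side');ws=cloud(s);ims=s['img'].astype(int)
for r in find_in(s,'round_stand')[:2]:
    u,v=map(int,r['at']);print(r['score'],u,v,ws[v,u]);m=blob((ims.sum(2)<130)&(abs(ws[...,2])<.012),(u,v));P=ws[m];print(cv2.minEnclosingCircle((P[:,:2]*1000).astype(np.float32)),len(P))
E
```

```text
time_s: 10.47
tcp_pos: [0.4732, -0.0457, 0.2033]
ee_rot: [-180.0, -0.0, -1.1]
wrist_force: [0.9, -0.3, -0.6]
gripper_width: 0.0453
grasp_force: 26.0
time_s: 10.88
tcp_pos: [0.4712, -0.1455, 0.203]
ee_rot: [180.0, -0.0, -1.3]
wrist_force: [0.8, 0.4, -1.3]
gripper_width: 0.0454
grasp_force: 26.0
Still running in the background as job /tmp/bash_jobs.1000/91224e533238 (pid 760). You'll get a notice when it ends.
```

View pics/w4.png

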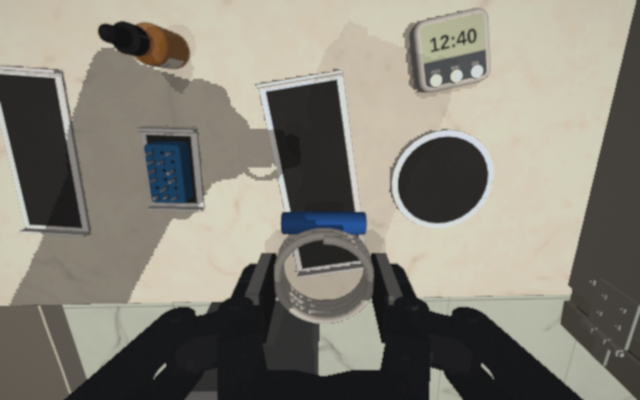

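The coil is in the jaws. The round stand is fully visible at (442,178), with the timer at (450,50). The script probably hung on NaN points, so I'll kill it and measure again.

```bash
J=/tmp/bash_jobs.1000/91224e533238; cat $J/stdout; kill -- -$(cat $J/pid); sleep 1
timeout 60 python3 - <<'E'
from fit import *
T=tool();print(T[:3,3]);p=read_camera('wrist');w=cloud(p,T);im=p['img'].astype(int)
def pad(w,im,at,n):
    with np.errstate(invalid='ignore'): m=blob((im.sum(2)<150)&(abs(w[...,2])<.014),at)
    P=w[m];rect(P,n);P=(P[:,:2]*1000)
    print(P.shape,(P.max(0)+P.min(0))/2,P.max(0)-P.min(0),P.mean(0))
pad(w,im,(442,178),'round');pad(w,im,(310,130),'long')
E
```

```text
time_s: 10.47
tcp_pos: [0.4732, -0.0457, 0.2033]
ee_rot: [-180.0, -0.0, -1.1]
wrist_force: [0.9, -0.3, -0.6]
gripper_width: 0.0453
grasp_force: 26.0
time_s: 10.88
tcp_pos: [0.4712, -0.1455, 0.203]
ee_rot: [180.0, -0.0, -1.3]
wrist_force: [0.8, 0.4, -1.3]
gripper_width: 0.0454
grasp_force: 26.0
[ 0.47165629 -0.14287689  0.20284196]
round 5609 c [ 463.6 -268.1] LxW [87.5 87.4] ang -37.7 z [5.5 6.7 7.8]
(5609, 2) [ 463.65275081 -268.47244664] [87.61391334 88.34177252] [ 465.22849254 -268.1352959 ]
long 8154 c [ 493.4 -136.6] LxW [130.1  64.9] ang 7.7 z [3.4 4.6 5.8]
(8154, 2) [ 497.30933638 -136.93360469] [128.87952318  80.71666165] [ 499.49200508 -136.53964377]
```

```bash
python3 -m creep '[{"slide":[-0.0045,0.035,0],"turn":[0,0,0],"grip":0.03},{"slide":[0,0.035,0],"turn":[0,0,0],"grip":0.03},{"slide":[0,0.035,0],"turn":[0,0,0],"grip":0.03},{"slide":[0,0.02,0.01],"turn":[0,0,0],"grip":0.03},{"slide":[0,0,0.035],"turn":[0,0,0],"grip":0.03},{"slide":[0,0,0.035],"turn":[0,0,0],"grip":0.03},{"slide":[0,0,0.035],"turn":[0,0,0],"grip":0.03},{"slide":[0,0,0.02],"turn":[0,0,0],"grip":0.03},{"slide":[0,0,0],"turn":[0,0,0],"grip":0.03},{"slide":[0,0,0],"turn":[0,0,0],"grip":0.03}]'
```

```text
time_s: 11.97
tcp_pos: [0.4644, -0.2683, 0.0677]
ee_rot: [-180.0, 0.1, -1.1]
wrist_force: [-0.3, -0.7, 1.6]
gripper_width: 0.0454
grasp_force: 26.0
```

```bash
python3 -m creep '[{"slide":[0,0,0.015],"turn":[0,0,0],"grip":0.03},{"slide":[0,0,0.012],"turn":[0,0,0],"grip":0.03},{"slide":[0,0,0.006],"turn":[0,0,0],"grip":0.03},{"slide":[0,0,0.003],"turn":[0,0,0],"grip":0.03},{"slide":[0,0,0.001],"turn":[0,0,0],"grip":0.03},{"slide":[0,0,0],"turn":[0,0,0],"grip":0.03},{"slide":[0,0,0],"turn":[0,0,0],"grip":0.03}]'
```

```text
time_s: 12.55
tcp_pos: [0.4648, -0.269, 0.0314]
ee_rot: [180.0, -0.0, -1.2]
wrist_force: [1.0, -0.3, -0.3]
gripper_width: 0.0453
grasp_force: 26.0
```

```bash
python3 -m creep '[{"slide":[0,0,0.0015],"turn":[0,0,0],"grip":0.03},{"slide":[0,0,0],"turn":[0,0,0],"grip":0.03},{"slide":[0,0,0],"turn":[0,0,0],"grip":0.03}]'
python3 -m creep '[{"slide":[0,0,0],"turn":[0,0,0],"grip":0.07},{"slide":[0,0,0],"turn":[0,0,0],"grip":0.07},{"slide":[0,0,0],"turn":[0,0,0],"grip":0.07},{"slide":[0,0,0],"turn":[0,0,0],"grip":0.07},{"slide":[0,0,-0.015],"turn":[0,0,0],"grip":0.07},{"slide":[0,0,-0.035],"turn":[0,0,0],"grip":0.07},{"slide":[0,0,-0.035],"turn":[0,0,0],"grip":0.07},{"slide":[0,0,-0.035],"turn":[0,0,0],"grip":0.07},{"slide":[0,-0.03,-0.03],"turn":[0,0,0],"grip":0.07},{"slide":[0,-0.035,0],"turn":[0,0,0],"grip":0.07},{"slide":[0,-0.035,0],"turn":[0,0,0],"grip":0.07},{"slide":[0,0,0],"turn":[0,0,0],"grip":0.07}]'
timeout 60 python3 - <<'E'
from fit import *
T=tool();print(T[:3,3]);p=read_camera('wrist');w=cloud(p,T);im=p['img'];cv2.imwrite('pics/w5.png',im);im=im.astype(int);z=w[...,2]
n=(abs(w[...,0]-.465)<.07)&(abs(w[...,1]+.268)<.06)&(z<.06)
rect(w[n&(z>.013)],'helix');rect(w[n&(z>.022)],'coil')
m=blob((im.sum(2)<150)&(abs(z)<.014),(310,130)); rect(w[m],'long')
E
```

```text
time_s: 12.8
tcp_pos: [0.4652, -0.2691, 0.0304]
ee_rot: [180.0, -0.1, -1.2]
wrist_force: [-2.5, 3.1, 13.7]
gripper_width: 0.0457
grasp_force: 28.4
time_s: 13.8
tcp_pos: [0.4671, -0.1633, 0.179]
ee_rot: [-179.9, -0.0, -0.8]
wrist_force: [-0.4, 0.8, 0.9]
gripper_width: 0.07
grasp_force: 0.0
[ 0.46707156 -0.16327849  0.17898231]
helix 1509 c [ 466.4 -270.8] LxW [53.2 47.9] ang -0.8 z [14.1 20.9 27. ]
coil 681 c [ 463.5 -270.5] LxW [47.6 47. ] ang -35.7 z [22.7 24.9 27.4]
long 13108 c [ 464.3 -140.6] LxW [189.2  65.4] ang 7.8 z [3.5 4.6 5.8]
```

View pics/w5.png

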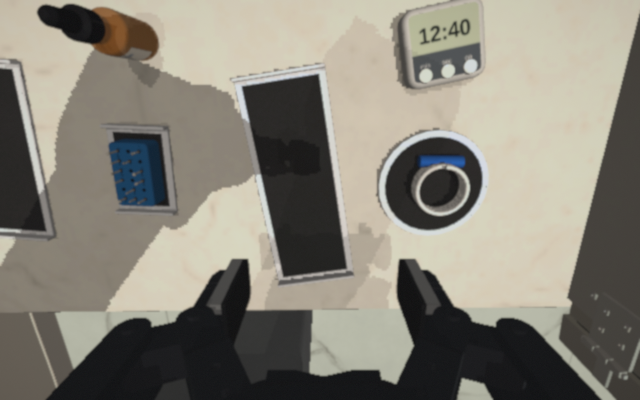

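Both small items are placed: the coil at (440,190) is about 2 mm off the stand's centre, and the bur block sits in the short rest at (137,170). Next is the medium box.

```bash
python3 -m creep '[{"slide":[0,-0.03,0],"turn":[0,0,0],"grip":0.075},{"slide":[0,-0.035,0],"turn":[0,0,0],"grip":0.075},{"slide":[0,-0.035,0],"turn":[0,0,0],"grip":0.075},{"slide":[0,-0.035,0],"turn":[0,0,0],"grip":0.075},{"slide":[0,-0.035,0],"turn":[0,0,0],"grip":0.075},{"slide":[0,-0.035,0],"turn":[0,0,0],"grip":0.075},{"slide":[0,-0.035,0],"turn":[0,0,0],"grip":0.075},{"slide":[0,-0.035,0],"turn":[0,0,0],"grip":0.075},{"slide":[0,-0.035,0],"turn":[0,0,0],"grip":0.075},{"slide":[0,-0.035,0],"turn":[0,0,0],"grip":0.075},{"slide":[0,0,0],"turn":[0,0,0],"grip":0.075}]'
timeout 60 python3 - <<'E'
from fit import *
T=tool();print(T[:3,3]);p=read_camera('wrist');w=cloud(p,T);im=p['img'].astype(int);z=w[...,2]
near=(abs(w[...,0]-.47)<.13)&(abs(w[...,1]-.27)<.06)&(z<.1)
rect(w[near&(z>.028)],'long');rect(w[near&(z>.059)],'med')
for r in find_in(p,'medium_rest')[:1]:
    u,v=map(int,r['at']);m=blob((im.sum(2)<150)&(abs(z)<.014),(u,v)); rect(w[m],'med rest')
E
```

```text
time_s: 14.77
tcp_pos: [0.4731, 0.1815, 0.1785]
ee_rot: [-179.9, 0.0, -0.8]
wrist_force: [-1.5, 0.9, -0.1]
gripper_width: 0.0752
grasp_force: 0.0
[0.47311586 0.1815261  0.17851446]
long 14495 c [469.6 266.9] LxW [178.7  61.9] ang -4.4 z [33.2 63.7 65.2]
med 9374 c [460.7 265. ] LxW [139.3  50.2] ang -1.7 z [62.8 64.2 65.3]
med rest 9260 c [498.6 135.3] LxW [149.2  53.4] ang -5.3 z [3.4 4.6 5.8]
```

```bash
python3 -m creep '[{"slide":[-0.0135,-0.03,0],"turn":[0,0,0.016],"grip":0.075},{"slide":[0,-0.03,0],"turn":[0,0,0],"grip":0.075},{"slide":[0,-0.0233,0.02],"turn":[0,0,0],"grip":0.075},{"slide":[0,0,0.03],"turn":[0,0,0],"grip":0.075},{"slide":[0,0,0.02],"turn":[0,0,0],"grip":0.075},{"slide":[0,0,0.01],"turn":[0,0,0],"grip":0.075},{"slide":[0,0,0],"turn":[0,0,0],"grip":0.075},{"slide":[0,0,0],"turn":[0,0,0],"grip":0.075}]'
```

```text
time_s: 15.53
tcp_pos: [0.463, 0.258, 0.0991]
ee_rot: [180.0, 0.0, -2.2]
wrist_force: [0.7, -0.7, 0.6]
gripper_width: 0.0752
grasp_force: 0.0
```

```bash
python3 -m creep '[{"slide":[-0.0025,-0.007,0.01],"turn":[0,0,-0.008],"grip":0.075},{"slide":[0,0,0.015],"turn":[0,0,0],"grip":0.075},{"slide":[0,0,0.01],"turn":[0,0,0],"grip":0.075},{"slide":[0,0,0.002],"turn":[0,0,0],"grip":0.075},{"slide":[0,0,0],"turn":[0,0,0],"grip":0.04},{"slide":[0,0,0],"turn":[0,0,0],"grip":0.04},{"slide":[0,0,0],"turn":[0,0,0],"grip":0.04},{"slide":[0,0,0],"turn":[0,0,0],"grip":0.04},{"slide":[0,0,0],"turn":[0,0,0],"grip":0.04},{"slide":[0,0,0],"turn":[0,0,0],"grip":0.04}]' 60
```

```text
time_s: 16.37
tcp_pos: [0.4606, 0.2663, 0.0626]
ee_rot: [-180.0, -0.1, -1.6]
wrist_force: [-1.6, -1.6, 7.1]
gripper_width: 0.0486
grasp_force: 63.3
```

```bash
python3 -m creep '[{"slide":[0,0,-0.01],"turn":[0,0,0],"grip":0.04},{"slide":[0,0,-0.02],"turn":[0,0,0],"grip":0.04},{"slide":[0,0,-0.025],"turn":[0,0,0],"grip":0.04},{"slide":[0.005,0.02,-0.005],"turn":[0,0,0],"grip":0.04},{"slide":[0.012,0.03,0],"turn":[0,0,0],"grip":0.04},{"slide":[0.012,0.03,0],"turn":[0,0,0],"grip":0.04},{"slide":[0.0127,0.03,0],"turn":[0,0,0],"grip":0.04},{"slide":[0,0.02,0],"turn":[0,0,0.03],"grip":0.04},{"slide":[0,0,0],"turn":[0,0,0.036],"grip":0.04},{"slide":[0,0,0],"turn":[0,0,0],"grip":0.04},{"slide":[0,0,0],"turn":[0,0,0],"grip":0.04}]'
```

```text
time_s: 17.28
tcp_pos: [0.4982, 0.1354, 0.1223]
ee_rot: [-180.0, -0.0, -5.3]
wrist_force: [-0.5, 0.8, -3.1]
gripper_width: 0.0481
grasp_force: 62.9
```

```bash
python3 -m creep '[{"slide":[0,0,0.02],"turn":[0,0,0],"grip":0.04},{"slide":[0,0,0.03],"turn":[0,0,0],"grip":0.04},{"slide":[0,0,0.02],"turn":[0,0,0],"grip":0.04},{"slide":[0,0,0.01],"turn":[0,0,0],"grip":0.04},{"slide":[0,0,0.007],"turn":[0,0,0],"grip":0.04},{"slide":[0,0,0.002],"turn":[0,0,0],"grip":0.04},{"slide":[0,0,0],"turn":[0,0,0],"grip":0.04},{"slide":[0,0,0],"turn":[0,0,0],"grip":0.04}]'
```

```text
time_s: 17.95
tcp_pos: [0.4988, 0.1355, 0.0336]
ee_rot: [-180.0, -0.1, -5.4]
wrist_force: [0.5, 0.1, -2.8]
gripper_width: 0.0487
grasp_force: 62.9
```

```bash
python3 -m creep '[{"slide":[0,0,0.0015],"turn":[0,0,0],"grip":0.04},{"slide":[0,0,0],"turn":[0,0,0],"grip":0.04},{"slide":[0,0,0],"turn":[0,0,0],"grip":0.04}]'
```

```text
time_s: 18.2
tcp_pos: [0.4989, 0.1354, 0.0325]
ee_rot: [-179.9, -0.1, -5.4]
wrist_force: [-4.5, 0.1, 14.7]
gripper_width: 0.0486
grasp_force: 65.1
```

```bash
python3 -m creep '[{"slide":[0,0,0],"turn":[0,0,0],"grip":0.075},{"slide":[0,0,0],"turn":[0,0,0],"grip":0.075},{"slide":[0,0,0],"turn":[0,0,0],"grip":0.075},{"slide":[0,0,0],"turn":[0,0,0],"grip":0.075},{"slide":[0,0,-0.02],"turn":[0,0,0],"grip":0.075},{"slide":[0,0,-0.035],"turn":[0,0,0],"grip":0.085},{"slide":[0,0,-0.035],"turn":[0,0,0],"grip":0.085},{"slide":[-0.02,0,-0.035],"turn":[0,0,0],"grip":0.085},{"slide":[-0.02,-0.03,-0.02],"turn":[0,0,0],"grip":0.085},{"slide":[0,-0.035,0],"turn":[0,0,-0.017],"grip":0.085},{"slide":[0,0,0],"turn":[0,0,0],"grip":0.085}]'
timeout 60 python3 - <<'E'
from fit import *
T=tool();print(T[:3,3]);p=read_camera('wrist');w=cloud(p,T);im=p['img'];cv2.imwrite('pics/w6.png',im);im=im.astype(int);z=w[...,2]
near=(abs(w[...,0]-.47)<.13)&(abs(w[...,1]-.27)<.06)&(z<.1)
rect(w[near&(z>.028)],'long')
near=(abs(w[...,0]-.5)<.09)&(abs(w[...,1]-.135)<.06)
rect(w[near&(z>.028)&(z<.05)],'med')
E
```

```text
time_s: 19.12
tcp_pos: [0.4642, 0.2099, 0.178]
ee_rot: [-179.8, -0.1, -4.0]
wrist_force: [-1.4, 0.6, -0.0]
gripper_width: 0.0852
grasp_force: 0.0
[0.464185   0.20992648 0.17801705]
long 14475 c [468.5 267.4] LxW [180.4  62.4] ang -4.5 z [33.  34.3 35.4]
med 10422 c [499.  133.7] LxW [140.   50.5] ang -5.3 z [32.9 34.3 35.4]
```

View pics/w6.png

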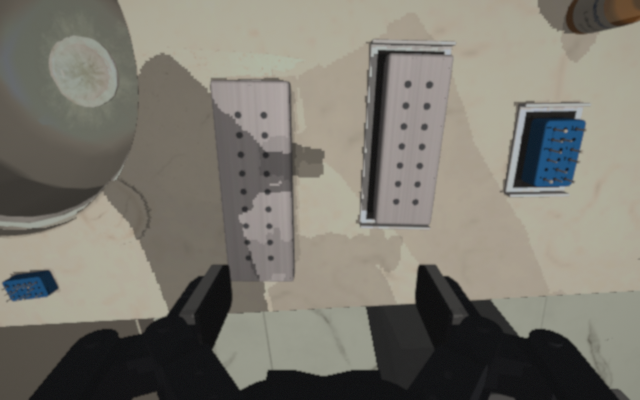

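The medium box sits in its rest, about 2 mm off centre, at (410,140). The long box is bare at (255,180), so it's next.

```bash
python3 -m creep '[{"slide":[0,-0.03,0],"turn":[0,0,0.008],"grip":0.085},{"slide":[0,-0.0277,0.02],"turn":[0,0,0],"grip":0.085},{"slide":[0,0,0.03],"turn":[0,0,0],"grip":0.085},{"slide":[0,0,0.03],"turn":[0,0,0],"grip":0.085},{"slide":[0,0,0],"turn":[0,0,0],"grip":0.085},{"slide":[0,0,0],"turn":[0,0,0],"grip":0.085}]'
```

```text
time_s: 19.67
tcp_pos: [0.4687, 0.2598, 0.0955]
ee_rot: [179.9, 0.1, -4.9]
wrist_force: [0.6, 0.0, 1.2]
gripper_width: 0.0846
grasp_force: 0.0
```

```bash
python3 -m creep '[{"slide":[0,-0.0076,0],"turn":[0,0,-0.007],"grip":0.085},{"slide":[0,0,0.02],"turn":[0,0,0],"grip":0.085},{"slide":[0,0,0.02],"turn":[0,0,0],"grip":0.085},{"slide":[0,0,0.015],"turn":[0,0,0],"grip":0.085},{"slide":[0,0,0.01],"turn":[0,0,0],"grip":0.085},{"slide":[0,0,0],"turn":[0,0,0],"grip":0.05},{"slide":[0,0,0],"turn":[0,0,0],"grip":0.05},{"slide":[0,0,0],"turn":[0,0,0],"grip":0.05},{"slide":[0,0,0],"turn":[0,0,0],"grip":0.05},{"slide":[0,0,0],"turn":[0,0,0],"grip":0.05},{"slide":[0,0,0],"turn":[0,0,0],"grip":0.05}]' 80
```

```text
time_s: 20.58
tcp_pos: [0.4705, 0.269, 0.0328]
ee_rot: [-179.9, -0.1, -4.5]
wrist_force: [-1.4, -0.7, 7.4]
gripper_width: 0.0602
grasp_force: 88.3
```

```bash
python3 -m creep '[{"slide":[0,0,-0.01],"turn":[0,0,0],"grip":0.05},{"slide":[0,0,-0.02],"turn":[0,0,0],"grip":0.05},{"slide":[0,0,-0.03],"turn":[0,0,0],"grip":0.05},{"slide":[0,0,-0.03],"turn":[0,0,0],"grip":0.05},{"slide":[0,0,-0.03],"turn":[0,0,0],"grip":0.05},{"slide":[0,0,-0.02],"turn":[0,0,0],"grip":0.05},{"slide":[0,0,0],"turn":[0,0,0],"grip":0.05}]'
python3 -m creep '[{"slide":[0.001,0.015,0],"turn":[0,0,0],"grip":0.05},{"slide":[0.002,0.025,0],"turn":[0,0,0],"grip":0.05},{"slide":[0.002,0.03,0],"turn":[0,0,0],"grip":0.05},{"slide":[0.002,0.03,0],"turn":[0,0,0],"grip":0.05},{"slide":[0.002,0.03,0],"turn":[0,0,0],"grip":0.05},{"slide":[0.002,0.03,0],"turn":[0,0,0],"grip":0.05},{"slide":[0.002,0.03,0],"turn":[0,0,0],"grip":0.05},{"slide":[0.002,0.03,0],"turn":[0,0,0],"grip":0.05},{"slide":[0.002,0.03,0],"turn":[0,0,0],"grip":0.05},{"slide":[0.002,0.03,0],"turn":[0,0,0],"grip":0.05},{"slide":[0.002,0.03,0],"turn":[0,0,0],"grip":0.05},{"slide":[0.002,0.03,0],"turn":[0,0,0],"grip":0.05}]'
```

```text
time_s: 21.17
tcp_pos: [0.4715, 0.2695, 0.1766]
ee_rot: [-179.7, -0.3, -4.5]
wrist_force: [0.9, 0.4, -3.3]
gripper_width: 0.06
grasp_force: 88.2
time_s: 22.17
tcp_pos: [0.4652, -0.0739, 0.1709]
ee_rot: [180.0, 0.1, -4.5]
wrist_force: [0.7, 0.0, -4.6]
gripper_width: 0.06
grasp_force: 88.0
```

```bash
python3 -m creep '[{"slide":[0.003,0.03,0],"turn":[0,0,0],"grip":0.05},{"slide":[0.003,0.025,0],"turn":[0,0,0],"grip":0.05},{"slide":[0,0.0137,0],"turn":[0,0,-0.05],"grip":0.05},{"slide":[0,0,0],"turn":[0,0,-0.06],"grip":0.05},{"slide":[0,0,0],"turn":[0,0,-0.06],"grip":0.05},{"slide":[0,0,0],"turn":[0,0,-0.043],"grip":0.05},{"slide":[0,0,0.03],"turn":[0,0,0],"grip":0.05},{"slide":[0,0,0.03],"turn":[0,0,0],"grip":0.05},{"slide":[0,0,0.03],"turn":[0,0,0],"grip":0.05},{"slide":[0,0,0],"turn":[0,0,0],"grip":0.05},{"slide":[0,0,0],"turn":[0,0,0],"grip":0.05}]'
timeout 60 python3 - <<'E'
from fit import *
T=tool();print(T[:3,3]);p=read_camera('wrist');w=cloud(p,T);im=p['img'];cv2.imwrite('pics/w7.png',im);z=w[...,2]
near=(abs(w[...,0]-.47)<.13)&(abs(w[...,1]+.14)<.055)
rect(w[near&(z>.075)&(z<.1)],'long box')
E
```

```text
time_s: 23.08
tcp_pos: [0.4656, -0.1413, 0.0806]
ee_rot: [-180.0, 0.2, 7.7]
wrist_force: [0.7, -0.8, -3.2]
gripper_width: 0.0601
grasp_force: 90.3
[ 0.46555049 -0.14134306  0.08062516]
long box 47185 c [ 484.  -140.3] LxW [140.2  87.6] ang 7.7 z [80.7 81.9 83.5]
```

View pics/w7.png

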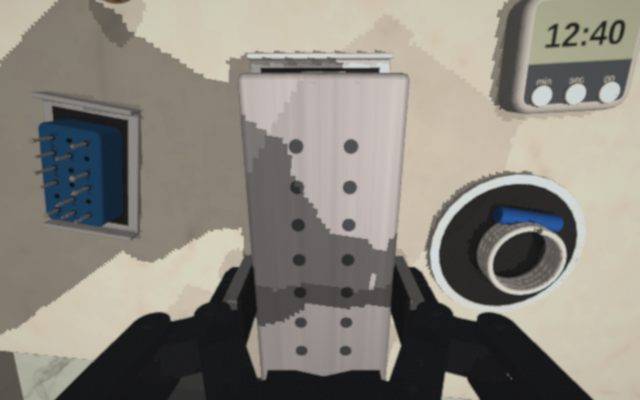

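The box is held level above the long rest, in line with it, with its far end at (325,75) just inside the far lip at (320,58). The far end is at x≈553 mm, which puts the centre at about 463.6. Now I'll lower it.

```bash
python3 -m creep '[{"slide":[0.0005,0,0.015],"turn":[0,0,0],"grip":0.05},{"slide":[0,0,0.015],"turn":[0,0,0],"grip":0.05},{"slide":[0,0,0.008],"turn":[0,0,0],"grip":0.05},{"slide":[0,0,0.004],"turn":[0,0,0],"grip":0.05},{"slide":[0,0,0.001],"turn":[0,0,0],"grip":0.05},{"slide":[0,0,0],"turn":[0,0,0],"grip":0.05},{"slide":[0,0,0],"turn":[0,0,0],"grip":0.05}]'
```

```text
time_s: 23.72
tcp_pos: [0.4678, -0.1412, 0.0391]
ee_rot: [180.0, -0.1, 7.7]
wrist_force: [-0.7, 0.3, -4.0]
gripper_width: 0.0602
grasp_force: 90.3
```

```bash
python3 -m creep '[{"slide":[-0.001,0,0.002],"turn":[0,0,0],"grip":0.05},{"slide":[0,0,0.001],"turn":[0,0,0],"grip":0.05},{"slide":[0,0,0],"turn":[0,0,0],"grip":0.05},{"slide":[0,0,0],"turn":[0,0,0],"grip":0.05}]'
```

```text
time_s: 24.05
tcp_pos: [0.467, -0.1414, 0.0368]
ee_rot: [-180.0, -0.1, 7.7]
wrist_force: [-9.7, 3.8, 33.0]
gripper_width: 0.06
grasp_force: 94.9
```

Firm contact with the pad. I'll release, rise and check all four.

```bash
python3 -m creep '[{"slide":[0,0,-0.001],"turn":[0,0,0],"grip":0.05},{"slide":[0,0,0],"turn":[0,0,0],"grip":0.08},{"slide":[0,0,0],"turn":[0,0,0],"grip":0.08},{"slide":[0,0,0],"turn":[0,0,0],"grip":0.08},{"slide":[0,0,0],"turn":[0,0,0],"grip":0.08},{"slide":[0,0,-0.015],"turn":[0,0,0],"grip":0.08},{"slide":[0,0,-0.035],"turn":[0,0,0],"grip":0.08},{"slide":[0,0,-0.035],"turn":[0,0,0],"grip":0.08},{"slide":[0,0,-0.035],"turn":[0,0,0],"grip":0.08},{"slide":[0,0,-0.035],"turn":[0,0,0],"grip":0.08},{"slide":[-0.03,-0.03,-0.03],"turn":[0,0,0],"grip":0.08},{"slide":[0,0,0],"turn":[0,0,0],"grip":0.08}]'
python3 -m creep '[{"slide":[0,-0.03,0],"turn":[0,0,0],"grip":0.08},{"slide":[0,0,0],"turn":[0,0,0],"grip":0.08},{"slide":[0,0,0],"turn":[0,0,0],"grip":0.08},{"slide":[0,0,0],"turn":[0,0,0],"grip":0.08}]'
timeout 60 python3 - <<'E'
from fit import *
T=tool();print(T[:3,3]);p=read_camera('wrist');w=cloud(p,T);im=p['img'];cv2.imwrite('pics/w8.png',im);b=im[...,0].astype(int)-im[...,2];z=w[...,2]
def reg(x,y,a,c,lo,hi): return (abs(w[...,0]-x)<a)&(abs(w[...,1]-y)<c)&(z>lo)&(z<hi)
rect(w[reg(.465,-.14,.12,.06,.028,.05)],'long 464.3 -140.6 7.7')
rect(w[reg(.5,.135,.1,.06,.028,.05)],'med 498.5 135.4 -5.4')
rect(w[reg(.48,.006,.06,.05,.018,.03)&(b>40)],'bur 481.5 6.4 -3.3')
rect(w[reg(.465,-.268,.05,.04,.022,.05)],'coil 463.7 -268.2')
E
```

```text
time_s: 25.05
tcp_pos: [0.4383, -0.1191, 0.2196]
ee_rot: [-180.0, -0.3, 7.8]
wrist_force: [2.4, -0.1, 0.1]
gripper_width: 0.0799
grasp_force: 0.0
time_s: 25.38
tcp_pos: [0.4352, -0.091, 0.2152]
ee_rot: [180.0, 0.0, 7.8]
wrist_force: [0.1, -0.8, -0.3]
gripper_width: 0.0801
grasp_force: 0.0
[ 0.435211   -0.09101861  0.21516624]
long 464.3 -140.6 7.7 12730 c [ 465.  -143.1] LxW [179.3  62.3] ang 7.6 z [37.  38.3 39.5]
med 498.5 135.4 -5.4 9500 c [497.7 133.2] LxW [138.7  52.2] ang -5.5 z [31.9 34.2 35.5]
bur 481.5 6.4 -3.3 1876 c [481.7   4.1] LxW [57.2 33.9] ang -3.2 z [23.  24.3 25.5]
coil 463.7 -268.2 591 c [ 463.9 -270.3] LxW [47.2 46.7] ang -80.6 z [22.5 25.  27.4]
```

View pics/w8.png

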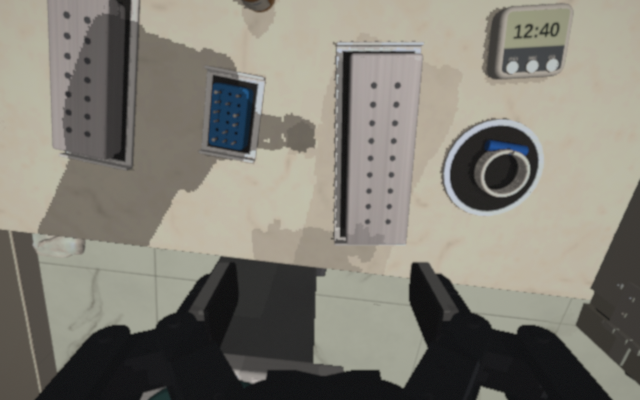

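All four are within 3 mm of their centres and lie flat: long box (380,145), bur block (233,113), medium box (90,80), coil (502,173). Handing the job in.

```bash
python3 -c "
from cell import bot
print(bot.sign_off())"
```

```text
the job is handed in; nothing more can be done
None
```

The steriliser stack is apart and handed in at about 25 s of the 131 s limit: the last wrist view measured the coil, bur block, medium box and long box each flat, within 3 mm of its place's centre and released; the judge returned no verdict.

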